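Index the specimen stage in front of the camera

TASK

Lift the yellow carton off the rails of the imaging rig and lay it flat in the steel tray, without shoving it along with the stage. Then take the stage by its black knob, slide it along the rails towards the camera station until you feel the spring ball click into the stage's V notch, without running on past it. Finish while still holding the knob between the fingers, the stage at rest in the notch, so that I can lock it; leave the tube rack, the bottle and the pair of stacked cartons alone.

Things in the scene. Friction and masses are not known exactly. Their poses are not given: they have to be found in the camera images.
- rig: White base board of the imaging rig, fixed to the bench, 245 mm (its x) by 380 mm (its y), 12 mm thick. Origin at bench level under the middle of the rails; +x towards the camera station, +y the way the stage must slide. Two steel rails run along its y at x = -30 and +30 mm, each 12 mm wide, 360 mm long; rail tops 24 mm above the bench.
- carriage: The stage: aluminium plate 96 (x) by 130 mm (y) that slides on the rails along the rig's y only; friction about 2 N, stays where it is left. Origin on its centre line 26 mm above the bench, plate top 40 mm above the bench. A clear chamber 50 x 50 mm stands on its middle, its top 72 mm above the bench. Axes parallel to the rig's.
- knob_grip (a point): Point to grip on the axis of the stage's black upright round knob, 63 mm above the bench. Knob 20 mm diameter, from 40 to 78 mm above the bench, at the stage's trailing end (y = -50 mm from its middle). Free room beside it along the rig's x, so close the fingers along that; the specimen chamber stands 15 mm from it on the +y side. Axes parallel to the rig's.
- notch (a point): Middle of the V notch in the outer face of the steel strip along the stage's +x side, at mid-length of the stage (red line on the plate), 35 mm above the bench, x = 56 mm from the stage's centre line. Notch 10 mm wide, 4 mm deep; both ends of the strip are ramped over 21 mm. Axes parallel to the rig's. Home: level with index_ball along y.
- index_ball (a point): Axis of the station's spring ball (8 mm steel ball in a brass plunger pointing to -x), 35 mm above the bench. Coming in, the ball climbs the strip's ramp 65 to 42 mm before home (about 2 N more push), rides the flat (1 to 3 N in all), drops into the notch in the last 4 mm (push falls by 5 to 7 N), then the far flank resists with 6 to 10 N. A stage let free within 3 mm of home is drawn home.
- station: Green foot, 75 x 44 mm, with a small camera and black lens, bolted to the base board beside the rails, at a place along them that differs from run to run; top 88 mm above the bench. Origin under the foot's centre, 12 mm above the bench. The lens looks to the rig's -x straight above the spring ball and ends 70 mm from the rails' centre line. Axes parallel to the rig's.
- carton: Yellow carton with a white band, 95 mm (its x) by 45 mm (its y) by 28 mm high, about 80 g, lying across both rails ahead of the stage. Origin at the centre of its underside. Best gripped over its 45 mm width.
- tray: Loose open steel instrument tray, 160 mm (its x) by 220 mm (its y), 28 mm high, walls and floor 3 mm thick. Origin at the centre of its underside. Stands left or right of the rig.
- rack: Bystander: blue tube rack with capped tubes, 100 x 200 mm, 74 mm high. Origin at the centre of its underside. Stands on the other side of the rig from the tray.
- bottle: Bystander: amber bottle with white cap, 58 mm diameter, 130 mm high. Origin at the centre of its underside.
- cartons: Bystander: a yellow and a white carton, stacked in one piece, 80 x 120 mm, 65 mm high. Origin at the centre of the underside.
There are look-alikes about, which are no part of the job. Several things have the shape of the carton; the one meant has the colours described above.

How it is judged:
On the way:
1. the carton lies flat in the tray, let go (z of carton in the frame of tray between -0.002 and 0.01 m and x of carton in the frame of tray between -0.06 and 0.06 m and y of carton in the frame of tray between -0.09 and 0.09 m and angle between carton's own z axis and vertical below 0.1 rad and contact force between the fingers and carton below 0.1 N), for 0.2 s.
At the end, for the whole second after the job is handed in: The stage rests with its notch within 2 mm of the spring ball's axis along the rails, the knob is held between the fingers (more than 1.5 N, tool centre within 15 mm of the knob's axis), and the carton lies flat and still on the floor of the tray (y of notch in the frame of index_ball between -0.002 and 0.002 m and linear speed of carriage below 0.005 m/s and contact force between the fingers and carriage above 1.5 N and horizontal distance between the grasp point and knob_grip below 0.015 m and z of carton in the frame of tray between -0.002 and 0.01 m and x of carton in the frame of tray between -0.06 and 0.06 m and y of carton in the frame of tray between -0.09 and 0.09 m and angle between carton's own z axis and vertical below 0.1 rad and linear speed of carton below 0.02 m/s); the arm keeps its last pose, push and grip.
It fails at once if the stage is run more than 10 mm past the notch (y of notch in the frame of index_ball above 0.01 m).
It fails at once if the stage is shoved against the carton (contact force between carriage and carton above 1.5 N).
It fails at once if the rack, the bottle or the stacked cartons are shifted more than 30 mm or the bottle is knocked over (distance of any of rack, bottle, cartons from where it was at the start of the episode above 0.03 m or angle between bottle's own z axis and vertical above 0.5 rad).
It also fails if it takes over 70 s, if anything falls off the work surface, if the arm or the gripper's body presses on something with over 40 N, if the wrist force passes 120 N, or if a joint passes its speed limit or range.

ROBOT

A 6-joint arm with a two-finger parallel gripper is mounted at the origin on the work surface. World frame = base frame: x ahead of the robot, y to its left, z up, the work surface at z = 0. Lengths are in m, angles in rad, forces in N, time in s.
With the tool pointing down it reaches from about 0.375 to 0.9 m from the base axis. Payload 3.1 kg.
Tool frame: the origin (TCP) lies between the finger pads, 19 mm behind the fingertips; this is the grasp point; z points along the fingers, y is the line along which they close (so a half turn about z gives the same grasp; the last joint's range is limited). The gripper opens to 85 mm and grips with 20 to 120 N. Pads are 22 mm wide; open, the fingers measure 114 mm over their backs; the gripper's body (76 mm by 85 mm) begins 54 mm behind the grasp point. The pads swing forward as they close: fully open they stand 13 mm farther back than shut.
Start: joints at [-1.347, 0.527, 1.433, -0, 1.181, -0.178], TCP at [0.245, -0.575, 0.25] pointing down, gripper open.
Joint ranges: [-3.08, 3.08], [-0.75, 2.2], [0.22, 2.44], [-1.43, 4.57], [0, 2.65], [-2.85, 2.85]. Speed limits (rad/s): [2.79, 2.79, 3.14, 3.14, 3.14, 3.14].

INTERFACE

Orientations are given as a unit quaternion [x, y, z, w].
In Python, from plant import arm, hand, readout, viewer, close_job gives the robot as it stands. Calls block until the motion is done:
- arm.move_pose(position, orientation): joint-space move of the TCP to a pose.
- arm.move_linear(position, frame=None, vel=0.15): straight line of the TCP; frame=None keeps the orientation; vel is the mean speed in m/s.
- arm.movej(angles): joint-space move.
- hand.command_gripper(opening, grip_force=None): opening from 0.0 (shut) to 1.0 (fully open); grip_force is the grip in N (None keeps the last); returns when the fingers have stopped.
- arm.sleep(seconds).
- arm.inverse_kinematics(position, orientation): joint angles nearest the present ones, or None.
- readout.get_obs(): the state.
- viewer.get_image(name): name is "scene" or "top" or "wrist"; returns the picture (384x512x3 uint8, red, green, blue); there is no depth.
- viewer.camera_params(name): a dict with "mtx" (3x3 intrinsics, pixels), "origin" and "orientation" of the camera in the world. Camera axes: x right, y down, z forward; pixel columns grow to the right and rows downward; lengths in m; the calibration is good to about 2 mm. The wrist camera is an equidistant fisheye: a pixel r from the principal point sees the ray r / f radians off the axis. A picture is of the moment at which its call begins: read the wrist's pose just before it. camera_params takes no time and is no camera call; for the wrist camera it gives the pose at the moment of the call.
A pose or a line that the arm cannot do raises arm.Unreachable and nothing moves.
- close_job(): hands the job in; it is judged then, once.
The state is a dict: "t": time; "joint_pos": joint angles; "joint_velocities": joint speeds; "tau": joint torques, N m; "position": TCP position; "eef_rot": TCP orientation; "contact_force": force on the tool from outside, world axes, zero at the start; "moment": the same for the moment, N m; "grip_width": opening from 0.0 (shut) to 1.0 (fully open); "grasp_force": force on a finger pad.
Only numpy, scipy, OpenCV 4.12 (cv2) and the standard library are available. Lean on these libraries where they do the work, as an engineer would, in place of code of your own. Each camera call takes 0.05 s, during which the arm holds its last target. There are 200 camera calls.

## Working session

There is one attempt and no reset: what is moved stays moved. The work goes in short steps, each a Python script; the robot and the scene stay as the last script left them, time stands still between calls to the robot, and variables do not carry over. Pictures are saved under pics/ and viewed, at most 10 in all, crops included, and the job is handed in when it is done.

```bash
ls; mkdir -p pics; python3 - <<'E'
from plant import arm, hand, readout, viewer
import cv2, numpy as np
for n in ("top","scene"):
    im=viewer.get_image(n); p=viewer.camera_params(n); print(n,p)
    cv2.imwrite(f"pics/{n}0.png",cv2.resize(im[:,:,::-1],(800,600),interpolation=cv2.INTER_CUBIC))
    np.save(f"{n}0.npy",im)
print(readout.get_obs())
E
```

```text
pics
top {'mtx': array([[488.81577123,   0.        , 254.03568289],
       [  0.        , 488.81577123, 188.82293017],
       [  0.        ,   0.        ,   1.        ]]), 'origin': array([ 0.31331871, -0.01008984,  1.4710798 ]), 'orientation': array([ 0.71517364, -0.6963162 ,  0.035395  , -0.0491691 ])}
scene {'mtx': array([[488.82511959,   0.        , 246.32402177],
       [  0.        , 488.82511959, 181.74342301],
       [  0.        ,   0.        ,   1.        ]]), 'origin': array([ 0.93175135, -0.62909271,  0.97586728]), 'orientation': array([ 0.89434496,  0.27231953, -0.10662364, -0.3385566 ])}
{'t': 0.1, 'joint_pos': array([-1.34649343e+00,  5.28364536e-01,  1.43375805e+00,  2.82031084e-05,
        1.18139761e+00, -1.78463495e-01]), 'joint_velocities': array([-2.20928719e-03, -4.23215406e-03, -2.52502379e-03,  1.21670282e-03,
       -1.36285547e-03,  9.58280459e-06]), 'tau': array([-9.05832603e-04, -4.43302810e+01, -1.78586769e+01, -3.47016467e-04,
        3.92229980e-03,  7.52026153e-06]), 'position': array([ 0.2448982 , -0.57437375,  0.24914189]), 'eef_rot': array([ 9.79791460e-01,  2.00019414e-01, -9.05011320e-06, -9.63816283e-04]), 'contact_force': array([ 0.33777686,  0.11038287, -0.60914692]), 'moment': array([-0.02944063,  0.02288718,  0.00960478]), 'grasp_force': 0.0, 'grip_width': 0.9992951931667017}
```

View pics/top0.png

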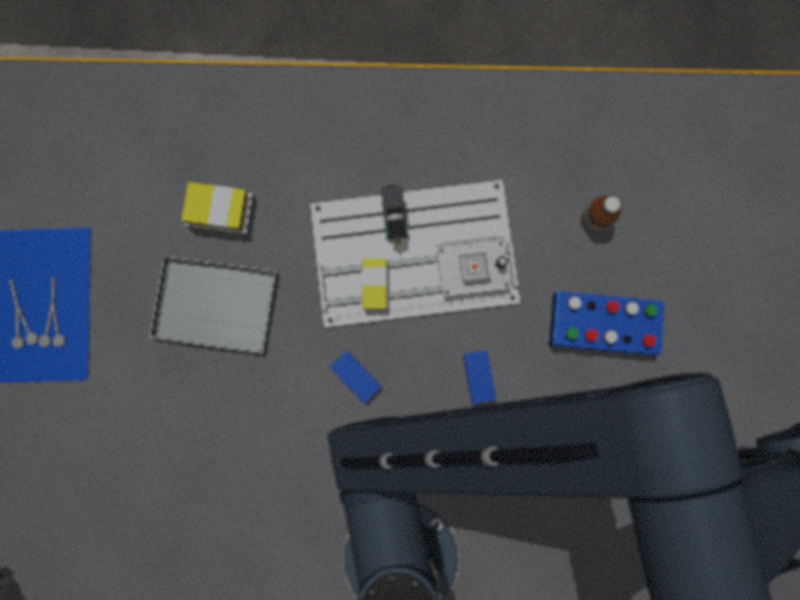

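View pics/scene0.png

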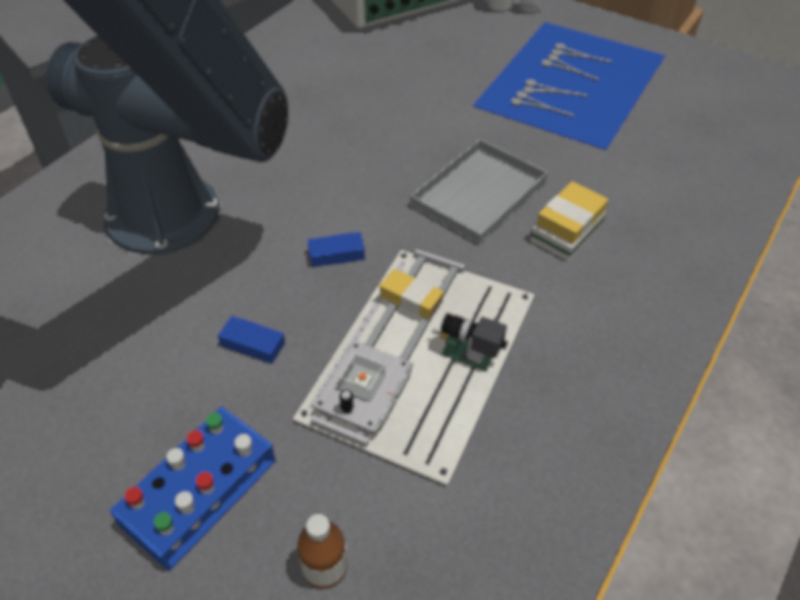

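The top view shows the rig board with corners (311,204), (503,181), (519,303), (325,326) and the carton at about (375,284). The knob is at (503,262), the tray's rim corners are at (166,259), (277,270), (265,353), (152,339), and the lens is at about (397,236). The scene view agrees with this layout.

```bash
cat > h.py <<'E'
import numpy as np, cv2
from scipy.spatial.transform import Rotation as R
from plant import arm, hand, readout, viewer
def pix2w(p,px,z,s=800/512,fish=False):
    "pixels (in the enlarged picture) -> world points on height z"
    K=p["mtx"]; px=(np.atleast_2d(px)+.5)/s-.5
    v=(px-K[:2,2])/[K[0,0],K[1,1]]
    if fish:
        r=np.linalg.norm(v,axis=1,keepdims=True); d=np.hstack([v/r*np.sin(r),np.cos(r)])
    else: d=np.hstack([v,np.ones((len(v),1))])
    d=R.from_quat(p["orientation"]).apply(d); o=np.array(p["origin"])
    z=np.broadcast_to(z,(len(d),))
    return o+d*((z-o[2])/d[:,2])[:,None]
def down(yaw):
    "tool down, tool y (closing line) at angle yaw in the world (mod pi)"
    # tool z down; y=(cos,sin,0); x = y x z
    y=np.array([np.cos(yaw),np.sin(yaw),0]);z=np.array([0,0,-1.]);x=np.cross(y,z)
    return R.from_matrix(np.c_[x,y,z]).as_quat()
E
python3 - <<'E'
from h import *
np.set_printoptions(precision=4,suppress=True)
p=viewer.camera_params("top")
B=pix2w(p,[(311,204),(503,181),(519,303),(325,326)],.012)
T=pix2w(p,[(166,259),(277,270),(265,353),(152,339)],.028)
C=pix2w(p,[(362,259),(386,258),(388,308),(363,310)],.052)
k=pix2w(p,[(503,262)],.078); L=pix2w(p,[(397,236)],.07)
for n,q in zip("BTCkL",(B,T,C,k,L)):
    print(n,q[:,:2].tolist(),q.mean(0)[:2],[np.linalg.norm(q[i]-q[i-1]) for i in range(len(q))])
yd=(B[0]+B[3]-B[1]-B[2])[:2]; print("rig y dir",np.degrees(np.arctan2(yd[1],yd[0])))
xd=(B[0]+B[1]-B[2]-B[3])[:2]; print("rig x dir",np.degrees(np.arctan2(xd[1],xd[0])))
v=(T[1]+T[0]-T[2]-T[3])[:2]; print("tray x dir",np.degrees(np.arctan2(v[1],v[0])))
v=(C[1]+C[0]-C[2]-C[3])[:2]; print("carton x dir",np.degrees(np.arctan2(v[1],v[0])))
ps=viewer.camera_params("scene")
print("scene knob",pix2w(ps,[(347,395)],.078))
E
```

```text
B [[0.6639554665127869, 0.19448984857886753], [0.7186902422538628, -0.1796816499509432], [0.47954141111906406, -0.21296833291824155], [0.42556372319136004, 0.1576961978068547]] [ 0.5719 -0.0101] [np.float64(0.24121441918127928), np.float64(0.3781536803833463), np.float64(0.24145427454511115), np.float64(0.37457413836472536)]
T [[0.5454361347942112, 0.46743059502502365], [0.5294070183581674, 0.25219267085579294], [0.37016297263041054, 0.26754721053614644], [0.3908884116006953, 0.48429888303782614]] [0.459  0.3679] [np.float64(0.1554655520839985), np.float64(0.21583395602731226), np.float64(0.15998258651659394), np.float64(0.21774028417540567)]
C [[0.5507749533992166, 0.08822977861473862], [0.5538025608380917, 0.04306269129805894], [0.4592831525184799, 0.0365291501056527], [0.454315158217922, 0.08314368865179647]] [0.5045 0.0627] [np.float64(0.09659379067791281), np.float64(0.045268445781543), np.float64(0.09474495083962185), np.float64(0.046878525693971)]
k [[0.5472693857800621, -0.1737338861993416]] [ 0.5473 -0.1737] [np.float64(0.0)]
L [[0.5928239552464483, 0.023094465353694214]] [0.5928 0.0231] [np.float64(0.0)]
rig y dir 98.30396472174213
rig x dir 8.348712966892718
tray x dir -5.863070656752081
carton x dir 3.481720181067971
scene knob [[ 0.5526 -0.1723  0.078 ]]
```

```bash
python3 - <<'E'
from h import *
arm.move_pose([.5045,.0627,.20],down(np.radians(-86.5)))
p=viewer.camera_params("wrist"); im=viewer.get_image("wrist")
np.save("w1.npy",im); import pickle; pickle.dump(p,open("w1.pkl","wb")); print(p, readout.get_obs()["t"])
cv2.imwrite("pics/w1.png",cv2.resize(im[:,:,::-1],(800,600),interpolation=cv2.INTER_CUBIC))
E
```

```text
{'mtx': array([[297.31863964,   0.        , 253.29609787],
       [  0.        , 297.31863964, 191.19421925],
       [  0.        ,   0.        ,   1.        ]]), 'origin': array([0.58235255, 0.06638623, 0.32394119]), 'orientation': array([ 0.71970181, -0.67684271, -0.10616176,  0.1124408 ])} 2.6
```

View pics/w1.png

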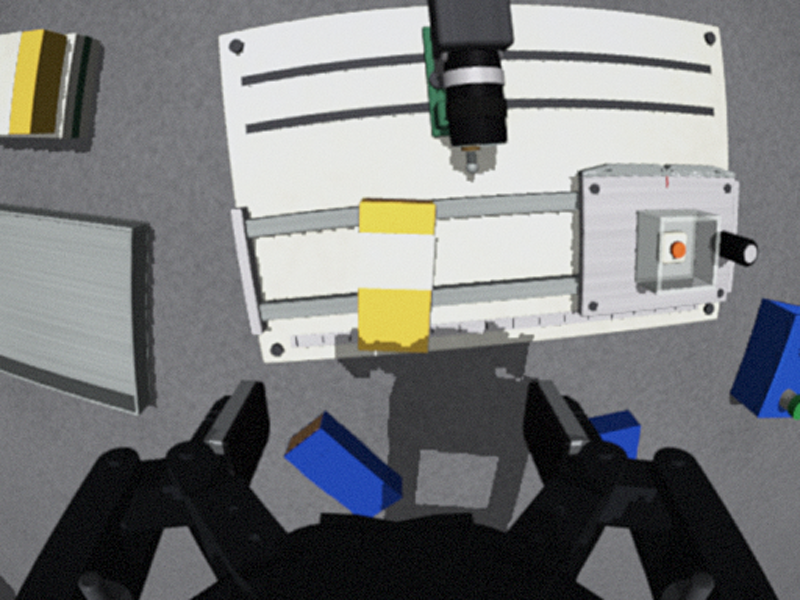

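The close wrist view shows the ball tip at (472,168), the red notch line at (668,182) and the knob top at (751,252). The carton's top face spans (360,201), (436,204), (429,345), (358,343).

```bash
python3 - <<'E'
from h import *
import pickle; np.set_printoptions(precision=4,suppress=True)
p=pickle.load(open("w1.pkl","rb")); f=lambda a,z:pix2w(p,a,z,fish=True)
B=f([(219,36),(719,27),(718,318),(264,362)],.012)
C=f([(360,201),(436,204),(429,345),(358,343)],.052)
print("B",B[:,:2],[np.linalg.norm(B[i]-B[i-1]) for i in range(4)])
print("C",C[:,:2],C.mean(0),[np.linalg.norm(C[i]-C[i-1]) for i in range(4)])
v=(C[1]+C[0]-C[2]-C[3])[:2]; print("carton dir",np.degrees(np.arctan2(v[1],v[0])))
yd=(B[0]+B[3]-B[1]-B[2])[:2]; print("rig y dir",np.degrees(np.arctan2(yd[1],yd[0])))
e=f([(250,228),(578,200)],.024)[:,:2]; d=e[0]-e[1]; print("rail dir",np.degrees(np.arctan2(d[1],d[0])))
e=f([(262,312),(578,292)],.024)[:,:2]; d=e[0]-e[1]; print("rail dir",np.degrees(np.arctan2(d[1],d[0])))
ball=f([(472,168)],.035)[0]; n=f([(668,182)],.04)[0]; k=f([(751,252)],.078)[0]
print("ball",ball,"notch",n,"knob",k)
a=np.radians(98.3); ry=np.array([np.cos(a),np.sin(a)]); rx=np.array([ry[1],-ry[0]])
for q in (ball-n,n-k,ball-k): print(q[:2]@rx,q[:2]@ry)
E
```

```text
B [[ 0.6653  0.1942]
 [ 0.7223 -0.1793]
 [ 0.4823 -0.2165]
 [ 0.4258  0.1581]] [np.float64(0.24224327587746977), np.float64(0.37784401766088666), np.float64(0.24287012040712208), np.float64(0.3788181110562278)]
C [[0.5541 0.0859]
 [0.555  0.0414]
 [0.4658 0.0383]
 [0.4644 0.0836]] [0.5098 0.0623 0.052 ] [np.float64(0.08973231935858791), np.float64(0.044534443271115984), np.float64(0.08932075406229097), np.float64(0.04530549130487706)]
carton dir 1.735285557733208
rig y dir 98.62961789512372
rail dir 98.73963141159358
rail dir 97.31583169972957
ball [0.5777 0.0192 0.035 ] notch [ 0.5864 -0.1189  0.04  ] knob [ 0.5514 -0.1745  0.078 ]
0.011373390230256375 0.13781701065392932
0.042654897720185686 0.05006220794668812
0.05402828795044207 0.18787921860061743
```

```bash
python3 - <<'E'
from h import *
q=down(np.radians(-87.5)); qt=down(np.radians(-95.9))
hand.command_gripper(.9,40)
arm.move_linear([.507,.0625,.075],q,vel=.2)
arm.move_linear([.507,.0625,.047],q,vel=.08)
hand.command_gripper(0,40)
o=readout.get_obs(); print(o["grip_width"],o["grasp_force"],o["contact_force"],o["t"])
arm.move_linear([.507,.0625,.17],vel=.2)
o=readout.get_obs(); print(o["grip_width"],o["grasp_force"],o["contact_force"])
arm.move_pose([.459,.368,.12],qt)
p=viewer.camera_params("wrist"); im=viewer.get_image("wrist"); np.save("w2.npy",im)
import pickle; pickle.dump(p,open("w2.pkl","wb")); print(readout.get_obs()["t"])
cv2.imwrite("pics/w2.png",cv2.resize(im[:,:,::-1],(800,600),interpolation=cv2.INTER_CUBIC))
E
```

```text
0.5196580889228581 41.84417188167572 [ 0.21051853 -0.05211212  5.82506894] 4.525
0.5193320557107927 41.25773012638092 [ 0.18348836 -0.15048472 -1.83161576]
6.5333
```

View pics/w2.png

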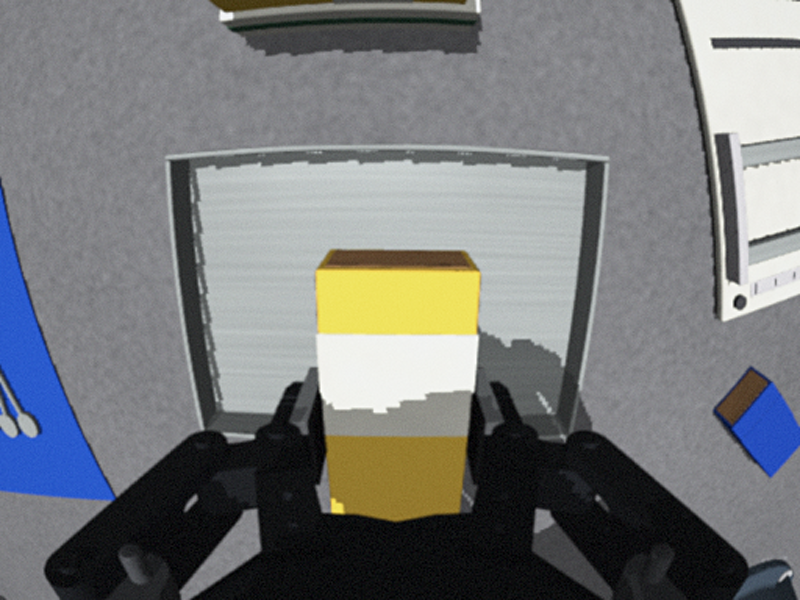

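The carton hangs level, centred over the tray (tray walls at about x=180 and x=597), so I can lower it.

```bash
python3 - <<'E'
from h import *
np.set_printoptions(precision=3,suppress=True)
arm.move_linear([.459,.368,.045],vel=.15)
f0=readout.get_obs()["contact_force"][2]
for z in np.arange(.042,.0255,-.0015):
    arm.move_linear([.459,.368,z],vel=.05)
    o=readout.get_obs()
    if o["contact_force"][2]-f0>2: break
print("z",z,o["contact_force"],f0)
hand.command_gripper(.75)
arm.move_linear([.459,.368,.2],vel=.25)
c=[]
for a in (8.4,-171.6):
    q=down(np.radians(a)); j=arm.inverse_kinematics([.551,-.1745,.2],q); print(a,j)
    if j is not None: c.append((abs(j[5]),a))
a=min(c)[1]; print("yaw",a)
cv2.imwrite("pics/w3.png",cv2.resize(viewer.get_image("wrist")[:,:,::-1],(640,480)))
arm.move_pose([.551,-.1745,.2],down(np.radians(a)))
hand.command_gripper(.65)
p=viewer.camera_params("wrist"); im=viewer.get_image("wrist")
import pickle; pickle.dump(p,open("w4.pkl","wb"))
cv2.imwrite("pics/w4.png",cv2.resize(im[:,:,::-1],(800,600),interpolation=cv2.INTER_CUBIC))
print(p["origin"],readout.get_obs()["t"])
E
```

```text
z 0.025499999999999988 [-0.918 -0.837  7.121] -0.3216924597494335
8.4 [-0.5    0.527  1.603 -0.     1.012 -0.647]
-171.6 [-0.5    0.527  1.603 -0.     1.012  2.495]
yaw 8.4
[ 0.539 -0.097  0.324] 14.1
```

View pics/w3.png

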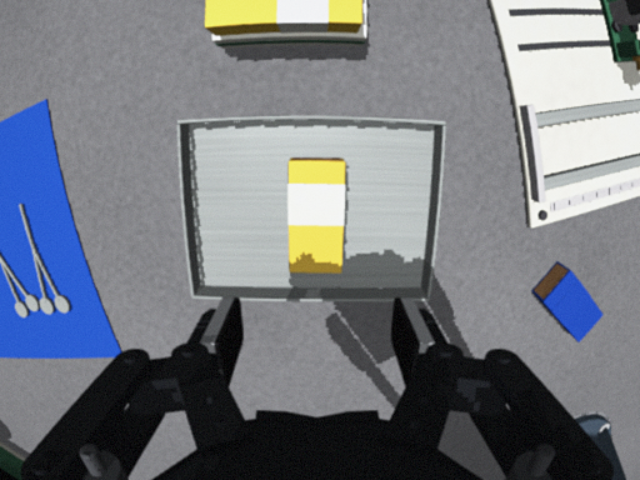

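View pics/w4.png

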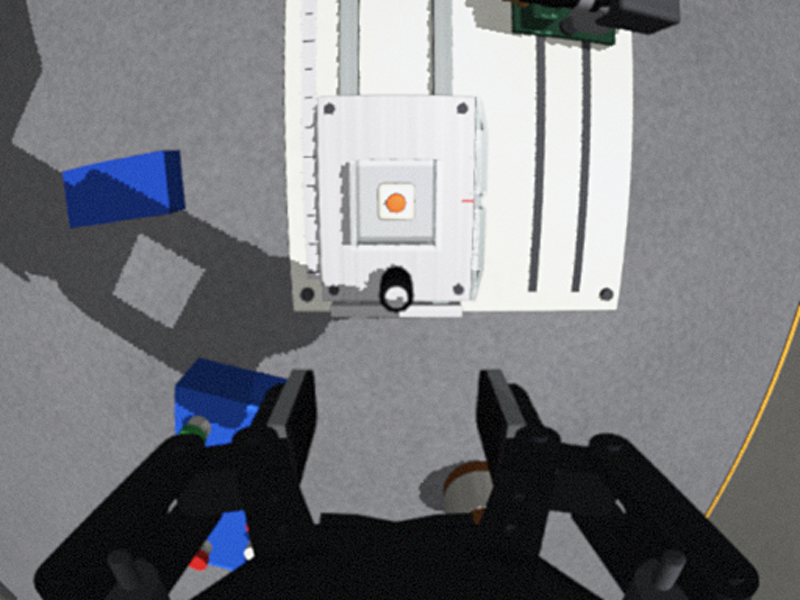

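The carton lies flat in the tray and free of the fingers. The knob top is at (398,295) in the wrist view. Next I'll refine its position, grip it and slide with force logging.

```bash
python3 - <<'E'
from h import *
import pickle; np.set_printoptions(precision=4,suppress=True)
p=pickle.load(open("w4.pkl","rb"))
k=pix2w(p,[(398,296)],.078,fish=True)[0]; n=pix2w(p,[(467,201)],.04,fish=True)[0]
a=np.radians(98.4); ry=np.array([np.cos(a),np.sin(a),0])
print("knob",k,"notch",n,"dy",(n-k)@ry)
assert np.linalg.norm(k[:2]-[.5514,-.1745])<.008 and abs((n-k)@ry-.05)<.006
g=(k+[.5514,-.1745,0])/2; g[2]=.064
arm.move_linear([g[0],g[1],.10],vel=.2)
arm.move_linear(g,vel=.08)
hand.command_gripper(0,40)
o=readout.get_obs(); print(o["grip_width"],o["grasp_force"],o["contact_force"],o["position"],o["t"])
np.save("g.npy",g)
s=0.
for s in (.02,.05,.08,.11,.122):
    arm.move_linear(g+ry*s,vel=.06)
    o=readout.get_obs(); print(s,(o["position"]-g)@ry,-o["contact_force"]@ry,o["contact_force"],o["t"])
E
```

```text
knob [ 0.5513 -0.1729  0.078 ] notch [ 0.586  -0.1179  0.04  ] dy 0.049349158623250684
0.22394588572596885 39.32161577313309 [-2.0346  0.0359  5.0586] [ 0.5511 -0.1738  0.0646] 15.7667
0.02 0.02099453204379597 -1.5561166115377802 [-2.464   1.2091  6.0122] 16.25
0.05 0.050909027093170196 -1.5528110120035248 [-3.1414  1.1058  6.6634] 16.9
0.08 0.08038666245607202 -0.37666926762710334 [-2.6038 -0.0037  6.2887] 17.55
0.11 0.11023279782693937 1.1893844039090675 [-2.5299 -1.5759  6.3908] 18.2
0.122 0.12235181713573032 0.49602484368641353 [-3.1641 -0.9686  7.3216] 18.55
```

```bash
python3 - <<'E'
from h import *
g=np.load("g.npy"); a=np.radians(98.4); ry=np.array([np.cos(a),np.sin(a),0])
s=.122; lo=9; hist=[]
while s<.1425:
    s+=.0006; arm.move_linear(g+ry*s,vel=.01)
    F=[];
    for _ in range(2): o=readout.get_obs(); F.append(-o["contact_force"]@ry); arm.sleep(.02)
    f=np.mean(F); lo=min(lo,f)
    print(f"{s:.4f} {(o['position']-g)@ry:.4f} {f:.2f} {o['t']:.1f}")
    if lo<-1.5 and f>lo+4: print("click"); break
E
```

```text
0.1226 0.1227 0.89 18.8
0.1232 0.1232 1.10 19.1
0.1238 0.1237 1.68 19.4
0.1244 0.1244 2.10 19.7
0.1250 0.1250 1.25 19.9
0.1256 0.1256 1.24 20.2
0.1262 0.1262 1.59 20.5
0.1268 0.1268 1.96 20.8
0.1274 0.1274 1.06 21.1
0.1280 0.1280 1.58 21.4
0.1286 0.1286 1.00 21.6
0.1292 0.1292 2.13 21.9
0.1298 0.1298 0.88 22.2
0.1304 0.1305 0.66 22.5
0.1310 0.1313 -0.23 22.8
0.1316 0.1322 -1.14 23.1
0.1322 0.1331 -2.14 23.4
0.1328 0.1343 -3.87 23.6
0.1334 0.1350 -4.67 23.9
0.1340 0.1356 -4.77 24.2
0.1346 0.1361 -3.56 24.5
0.1352 0.1362 -2.46 24.8
0.1358 0.1364 -0.53 25.1
click
```

The push fell by about 6 N and is now rising while the TCP hardly advances, so the ball is in the notch. I'll take one more small step to confirm the flank, then look.

```bash
python3 - <<'E'
from h import *
g=np.load("g.npy"); a=np.radians(98.4); ry=np.array([np.cos(a),np.sin(a),0])
for s in (.1362,.1366):
    arm.move_linear(g+ry*s,vel=.01); arm.sleep(.2)
    o=readout.get_obs(); print(s,(o["position"]-g)@ry,-o["contact_force"]@ry,o["grasp_force"],o["t"])
im=viewer.get_image("wrist"); cv2.imwrite("pics/w5.png",cv2.resize(im[0:260,170:430][:,:,::-1],(600,600),interpolation=cv2.INTER_CUBIC))
E
```

```text
0.1362 0.13645833194451412 0.49142789642188905 39.87623159856412 25.5167
0.1366 0.13657957987960812 2.6613151144321745 39.86490479792792 25.9667
```

View pics/w5.png

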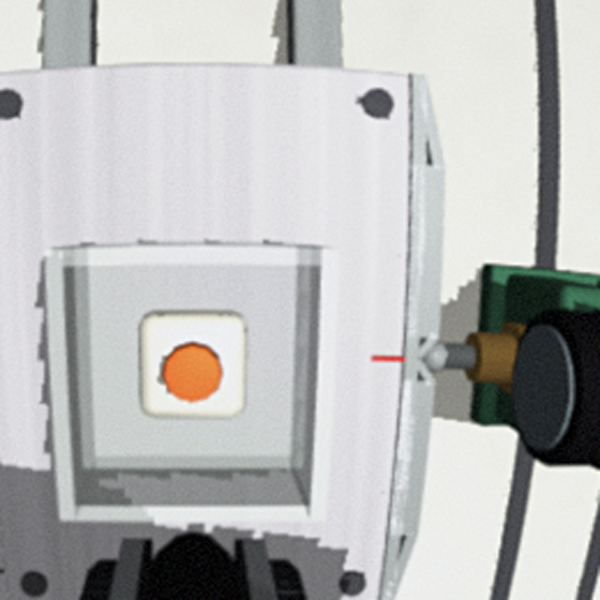

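The close view shows the ball at (433,357) seated in the notch, level with the red line at (388,358). The knob is held with about 40 N and the stage is at rest, so I'm handing in.

```bash
python3 -c "
from plant import close_job
print(close_job())"
```

```text
the job is handed in; nothing more can be done
None
```

The job is handed in at about 26 s of robot time: the carton lies flat in the tray, and the stage rests in the notch with the knob held at about 40 N, though no verdict was returned.

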